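Park the lidded tub under the counter shelf until the catch snaps

TASK

Push the lidded food tub that stands on the open counter into the empty bay under the low wooden shelf, squarely and gently, until the push catch at the back of that bay snaps in and the whole tub is under the shelf board. Keep the robot off the shelf, keep the tub flat on the counter, and disturb nothing else.

Things in the scene. Friction and masses are not known exactly. Their poses are not given: they have to be found in the camera images.
- riser: fixed wooden shelf, 190 deep (x), 428 wide (y); origin on the counter under its middle, z up. Open front at own x = -95, facing own -x (to the robot). Board 84 to 94 above the counter. Two bays, 190 wide, 180 deep, centred at own y = +101 and -101, 12 thick panels between; one holds the other tub, one is empty but for the catch. Steel rails on top at both ends reach 113 high.
- tub_mid (a point): lidded tub to put away, about 0.4 kg, too wide to grip. Point: its centre, half-way up (28 above the counter). Own x: short side, 110 over the flat lid; own y: long side, 148; a thin tab at the -y end adds 16, only looks. Lid top 56 high; the lid's lip (48 to 56 high) stands 3 to 4 out from the walls. It goes in long side across, own x along the shelf's x. Slides when pushed with 2 to 5 N.
- twin_mid (a point): the other food tub, same shape and size, already parked under the shelf: its bay is the occupied one. Point at its centre, half-way up.
- bar (a joint): push bar of the catch, back of the empty bay, 100 wide, 16 to 42 high. 0 = out, 0.014 m = in. Over-centre spring: about 7 N at first, falling to 0 at 0.007, then it snaps in and stays; let go earlier it comes back. Rigid past 0.014. Its depth varies unseen by 14 mm: when it snaps, the lid's front edge is 2 to 16 mm behind the shelf's front edge, so feel for it.
- mill: brown wooden pepper mill, 58 wide, 135 high, standing on the shelf; origin under its middle; leave alone
- jar: small glass jar with black lid, 51 wide, 66 high, standing on the shelf; origin under its middle; leave alone
- spice: spice jar, 45 wide, 100 high, standing on the shelf; origin under its middle; leave alone
- salt: salt shaker, 44 wide, 90 high, on the counter to the left; origin under its middle; leave alone
- pot: small pot with foil lid, 72 wide, 71 high, on the counter to the right; origin under its middle; leave alone

How it is judged:
By the outcome, as a careful person would: the job done as asked, in the order asked, and still so for the second after the job is handed in, with the robot touching nothing.
It also fails if it takes over 59 s, if anything falls off the work surface, if the arm or the gripper's body presses on something with over 40 N, if the wrist force passes 120 N, or if a joint passes its speed limit or range.

ROBOT

A 6-joint arm with a two-finger parallel gripper is mounted at the origin on a cart in front of the work surface, level with it; the furniture and walls round the work are solid. World frame = base frame: x ahead of the robot, y to its left, z up, the work surface at z = 0. Lengths are in mm, angles in rad, forces in N, time in s.
With the tool pointing down it reaches from about 250 to 800 mm from the base axis. Payload 3.9 kg.
Tool frame: the origin (TCP) lies between the finger pads; the fingertips stand ctrl.tip_reach ahead of it and the grasp point (between the pads) lies 8 mm behind it (ctrl.tip_reach is the distance from the TCP to the fingertips, in mm); z points along the fingers, y is the line along which they close (so a half turn about z gives the same grasp; the last joint's range is limited). The gripper opens to 85 mm and grips with 20 to 120 N. Pads are 22 mm wide; open, the fingers measure 114 mm over their backs; the gripper's body (76 mm by 85 mm) begins 54 mm behind the grasp point. The pads swing forward as they close: fully open they stand 13 mm farther back than shut.
Start: joints at [-1.345, 0.26, -0.138, 1.173, 0, 1.571], TCP at [117.536, -511.664, 242.304] pointing down, gripper open.
Joint ranges: [-2.78, 2.78], [-0.83, 1.72], [-1.28, 1.37], [-1.9, 2.12], [-1.57, 1.48], [-3.14, 3.14]. Speed limits (rad/s): [2.57, 2.57, 3.14, 3.14, 3.14, 3.14].

INTERFACE

Orientations are given as [roll, pitch, yaw] about the fixed x, y, z axes, in that order (R = Rz(yaw) Ry(pitch) Rx(roll)).
In Python, from cell import observe, cams, job, ctrl gives the robot as it stands. The module is installed in compiled form; this text tells all that it offers.
- The arm moves only by the shell command python3 -m handwheel 'ROWS' [FORCE]. ROWS is JSON, one flat list of numbers, 5 for each row, row after row: the opening, from 0 (shut) to 1 (fully open), then the shift along the tool's x, y, z as a fraction of full scale, then the turn about the tool's z as a fraction of full scale. In form: [claw, tx, ty, tz, spin, claw, tx, ty, tz, spin, ...]. A call has 1 to 5 rows; each row shifts and turns the commanded pose from where the row before left it, along the tool's axes as they then stand; what a row does not reach is not made up. Full scale, the value 1, is 50 mm for a shift and 120 degrees for a turn. A row lasts 1/8 s, in which the tool goes at most 62.5 mm and 10.7 degrees, less where a joint would pass 70% of its speed; a pose out of reach is approached as far as the arm can. A call with a number of a shift or a turn outside -1 to 1 is refused whole. A call with a gripper value outside its range is refused whole. The fingers move at their own pace and stop on an object; FORCE is the grip in N (left out, the last holds). Time passes only in rows, so rows that do not move let the fingers close. It gives the time, the measured TCP pose, the force, the opening and the grip force at its end, in the units of the state.
- observe(): the state, without advancing time (a new reading comes with each control period).
- cams.snapshot(name): name is "side" or "top" or "wrist"; returns the picture (420x560x3 uint8, red, green, blue); there is no depth.
- cams.camera_params(name): a dict with "camera_matrix" (3x3 intrinsics, pixels), "rvec" (rotation vector, rad) and "tvec" (3), from world to camera coordinates, as OpenCV has them. Camera axes: x right, y down, z forward; pixel columns grow to the right and rows downward; lengths in mm; the calibration is good to about 2 mm. A picture is of the moment at which its call begins: read the wrist's pose just before it. camera_params takes no time and is no camera call; for the wrist camera it gives the pose at the moment of the call.
- job.hand_in(): hands the job in; it is judged then, once.
The state is a dict: "time": time; "joints": joint angles; "joint_vel": joint speeds; "effort": joint torques, N m; "eef_pos": TCP position; "tcp_rot": TCP orientation; "wrist_force": force on the tool from outside, world axes, zero at the start; "wrist_torque": the same for the moment, N m; "opening": finger opening in mm; "grasp_force": force on a finger pad.
Only numpy, scipy, OpenCV 4.12 (cv2) and the standard library are available. Lean on these libraries where they do the work, as an engineer would, in place of code of your own. Each camera call takes 0.05 s, during which the arm holds its last target. There are 200 camera calls.

## Working session

There is one attempt and no reset: what is moved stays moved. The work goes in short steps, Python scripts to look and compute and a shell command to move; the robot and the scene stay as the last step left them, time stands still between calls to the robot, and variables do not carry over. Pictures are saved under pics/ and viewed, at most 14 in all, crops included, and the job is handed in when it is done.

```bash
mkdir -p pics
python3 - <<'E'
from cell import observe,cams,job,ctrl
import cv2
s=observe();print(s['time'],s['eef_pos'],s['tcp_rot'],s['opening'],s['wrist_force'],ctrl.tip_reach)
for n in('top','side'):
    cv2.imwrite(f'pics/{n}0.png',cams.snapshot(n)[:,:,::-1]); print(n,cams.camera_params(n))
E
```

```text
0.0 [ 117.3761137  -511.01335667  241.45518141] [-3.13961188e+00  1.99602626e-05  2.25783148e-01] 85.20817529067462 [ 0.5179097   0.42011322 -0.00955918] 11.0
top {'camera_matrix': array([[529.35571068,   0.        , 276.18108872],
       [  0.        , 529.35571068, 209.51455598],
       [  0.        ,   0.        ,   1.        ]]), 'rvec': array([ 2.15348781, -2.16593681,  0.12740365]), 'tvec': array([  67.49739154,  614.08365524, 1413.71371513])}
side {'camera_matrix': array([[545.6774505 ,   0.        , 284.03424807],
       [  0.        , 545.6774505 , 199.88522991],
       [  0.        ,   0.        ,   1.        ]]), 'rvec': array([ 0.64956084, -2.51021797,  1.29554588]), 'tvec': array([ 583.39871498,  216.1197764 , 1040.46986827])}
```

View pics/top0.png

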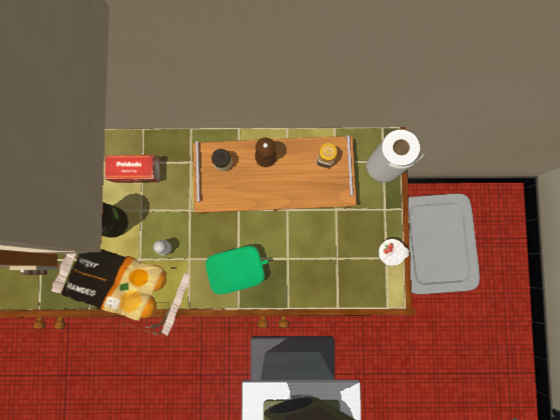

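View pics/side0.png

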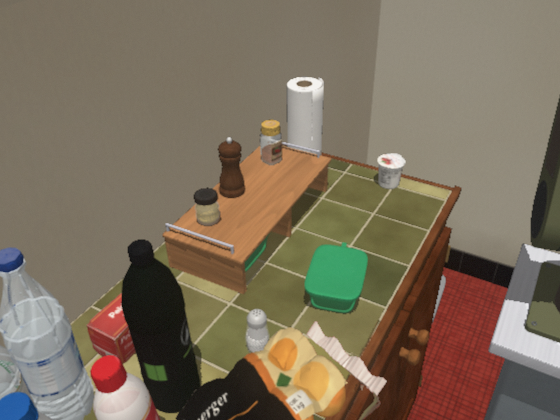

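The top view shows the green tub at about (236,269), with its tab to the right. The shelf spans roughly (194..356, 137..211). The side view shows the twin in the left (+y) bay. I'll enlarge both for measuring.

```bash
python3 - <<'E'
import cv2
t=cv2.imread('pics/top0.png');s=cv2.imread('pics/side0.png')
cv2.imwrite('pics/c1.png',cv2.resize(t[125:305,180:420],None,fx=3.3,fy=3.3,interpolation=cv2.INTER_CUBIC))
cv2.imwrite('pics/c2.png',cv2.resize(s[140:320,160:380],None,fx=3.3,fy=3.3,interpolation=cv2.INTER_CUBIC))
E
cat > h.py <<'E'
import numpy as np,cv2
from cell import observe,cams,job,ctrl
def ray(n,uv,z,P=None):
    p=P or cams.camera_params(n);K=p['camera_matrix'];R=cv2.Rodrigues(p['rvec'])[0];t=p['tvec'].ravel()
    c=-R.T@t;u=cv2.undistortPoints(np.float64(uv).reshape(-1,1,2),K,None).reshape(-1,2)
    d=np.c_[u,np.ones(len(u))]@R
    return c+d*((z-c[2])/d[:,2])[:,None]
def proj(n,X):
    p=cams.camera_params(n);return cv2.projectPoints(np.float64(X).reshape(-1,1,3),p['rvec'],p['tvec'],p['camera_matrix'],None)[0].reshape(-1,2)
E
```

```text
(no output)
```

View pics/c1.png

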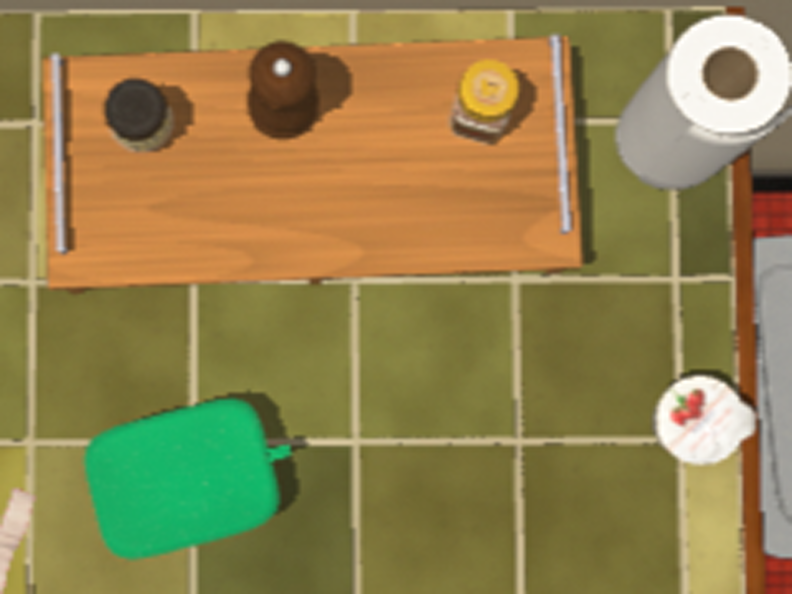

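View pics/c2.png

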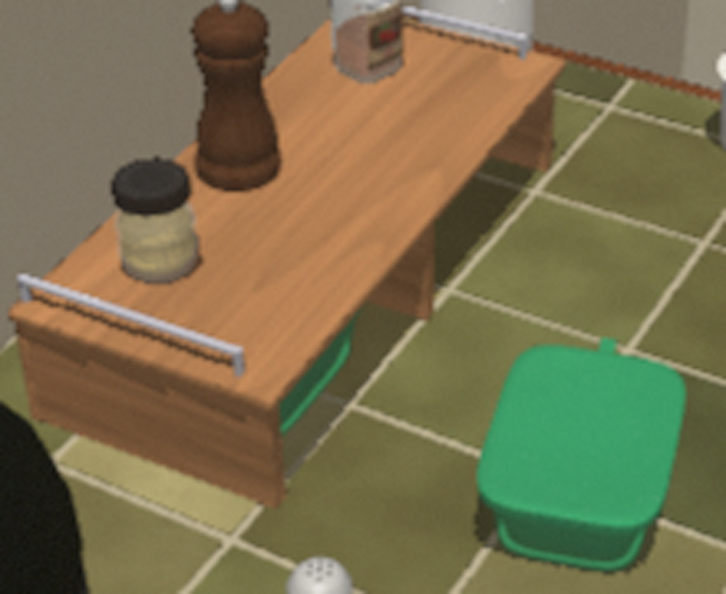

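Crop 1: the board corners are at (49,287), (581,267), (570,38) and (44,60). The lid is at about (182,478), yawed, with the tab at (290,450). Crop 2 confirms the near (+y) bay is occupied and the far (-y) bay is empty.

```bash
cat >> h.py <<'E'
def lid(img,n='top',box=(180,420,200,305)):
    x0,x1,y0,y1=box;h=cv2.cvtColor(img,cv2.COLOR_RGB2HSV)
    m=cv2.inRange(h,(68,140,80),(88,255,255));k=np.zeros_like(m);k[y0:y1,x0:x1]=m[y0:y1,x0:x1]
    k=cv2.morphologyEx(k,cv2.MORPH_OPEN,np.ones((7,7),np.uint8))
    c=max(cv2.findContours(k,0,1)[0],key=cv2.contourArea).reshape(-1,2)
    w=ray(n,c,56)[:,:2]
    return cv2.minAreaRect(w.astype(np.float32)),len(c)
E
python3 - <<'E'
from h import *
im=cv2.imread('pics/top0.png')[:,:,::-1].copy()
print('lid',lid(im))
q=lambda L:np.array(L)/3.3+[180,125]-.35
b=ray('top',q([(49,284),(581,266),(570,38),(44,60)]),94);print(b.round(1))
c=b.mean(0);f=b[0]-b[1];print('center',c,'yaw',np.arctan2(-f[0],f[1]),np.linalg.norm(f),np.linalg.norm(b[3]-b[0]))
f=b[3]-b[2];print('yaw back',np.arctan2(-f[0],f[1]))
print('pot',ray('top',q([(702,420)]),71),'salt',ray('top',[(163,246)],80), ray('top',q([(310,440),(24,490)]),0))
E
```

```text
lid (((452.0072021484375, 175.38133239746094), (108.03472137451172, 146.6221466064453), 14.297657012939453), 160)
[[ 605.7  278.8   94. ]
 [ 617.7 -145.5   94. ]
 [ 804.  -141.    94. ]
 [ 788.3  285.1   94. ]]
center [703.89996175  69.36425732  94.        ] yaw 0.028229170670140732 424.44225327079175 182.6985714709992
yaw back 0.03675816585615991
pot [[ 495.45880823 -243.11404194   71.        ]] salt [[514.16088358 362.83094266  80.        ]] [[483.22448715  71.95197026   0.        ]
 [442.78682264 312.23913099   0.        ]]
```

Run:
```python
from h import *
def tri(a,b):
    P=[]
    for n in('top','side'):
        p=cams.camera_params(n);P.append(p['camera_matrix']@np.c_[cv2.Rodrigues(p['rvec'])[0],p['tvec'].ravel()])
    X=cv2.triangulatePoints(P[0],P[1],np.float64(a),np.float64(b));return (X[:3]/X[3]).ravel().round(0)
print('strip far',tri((188,275),(313,330)),'near',tri((165,333),(380,385)))
print('salt',tri((163,244),(257,312)))
# shelf check: project model into both views
c=np.array([704,69.4]);a=.032;R=np.array([[np.cos(a),-np.sin(a)],[np.sin(a),np.cos(a)]])
X=[np.r_[c+R@np.array(v),94] for v in((-95,214),(-95,-214),(95,-214),(95,214))]
print('top',((proj('top',X)-[180,125])*3.3).round(0).tolist(),'side',((proj('side',X)-[160,140])*3.3).round(0).tolist())
for n in('top','side'):
    p=cams.camera_params(n);print(n,'cam at',(-cv2.Rodrigues(p['rvec'])[0].T@p['tvec'].ravel()).round())
```

```text
strip far [437. 306.  18.] near [285. 364.  29.]
salt [519. 363.  77.]
top [[46.0, 287.0], [582.0, 267.0], [569.0, 35.0], [41.0, 54.0]] side [[270.0, 400.0], [568.0, 57.0], [345.0, 2.0], [4.0, 307.0]]
top cam at [ 443.   63. 1477.]
side cam at [146. 914. 783.]
```

```bash
python3 -m handwheel '[0.6,0.6,-0.8,0,0, 0.6,0.6,-0.8,0,0, 0.6,0.6,-0.8,0,0, 0.6,0.6,-0.8,0,0, 0.6,0.6,-0.8,0,0]'; python3 -m handwheel '[0.6,0.6,-0.8,0,0, 0.6,0.6,-0.8,0,0, 0.6,0.6,-0.8,0,0, 0.6,0.6,-0.8,0,0, 0.6,0.6,-0.8,0,0]'; python3 -m handwheel '[0.6,0.6,-0.9,0,0, 0.6,0.6,-0.9,0,0, 0.6,0.6,-0.9,0,0, 0.6,0.6,-0.9,0,0, 0.6,0.6,-0.9,0,0]'
```

```text
time: 0.72
eef_pos: [219.2, -281.5, 242.0]
tcp_rot: [-3.141, -0.0, 0.225]
wrist_force: [0.6, 0.3, 0.0]
opening: 51.2
grasp_force: 0.0
time: 1.35
eef_pos: [320.6, -53.1, 242.2]
tcp_rot: [3.141, -0.0, 0.226]
wrist_force: [0.6, -2.0, -0.2]
opening: 51.4
grasp_force: 0.0
time: 1.98
eef_pos: [429.3, 146.0, 243.3]
tcp_rot: [-3.094, 0.002, 0.296]
wrist_force: [1.3, -0.4, 1.0]
opening: 51.4
grasp_force: 0.0
```

```bash
python3 -m handwheel '[0.6,0.6,-0.9,0,0.085, 0.6,0,0,0,0.085, 0.6,0,0,0,0.085, 0.6,0,0,0,0.085, 0.6,0,0,0,0.085]'; python3 -m handwheel '[0.6,0,0,0,0.085, 0.6,0,0,0,0.085, 0.6,0,0,0,0.085, 0.6,0,0,0,0.085, 0.6,0,0,0,0.07]'
python3 - <<'E'
from h import *
s=observe();print(s['time'],s['eef_pos'].round(1),s['tcp_rot'].round(3),s['joints'].round(3),s['opening'],s['wrist_force'].round(1))
im=np.hstack([cams.snapshot('wrist'),cams.snapshot('side')]);cv2.imwrite('pics/w1.png',cv2.resize(im,(800,300),interpolation=cv2.INTER_AREA)[:,:,::-1])
E
```

```text
time: 2.6
eef_pos: [443.4, -47.3, 245.7]
tcp_rot: [-2.913, 0.124, -0.263]
wrist_force: [-0.2, -0.2, 0.1]
opening: 51.1
grasp_force: 0.0
time: 3.22
eef_pos: [324.9, -220.8, 246.2]
tcp_rot: [-2.859, 0.336, -0.817]
wrist_force: [0.5, -0.6, -0.6]
opening: 51.1
grasp_force: 0.0
3.225 [ 324.9 -220.8  246.2] [-2.859  0.336 -0.817] [-0.818  0.269 -0.21   1.428  0.282  3.141] 51.139614524644124 [ 0.5 -0.6 -0.6]
```

View pics/w1.png

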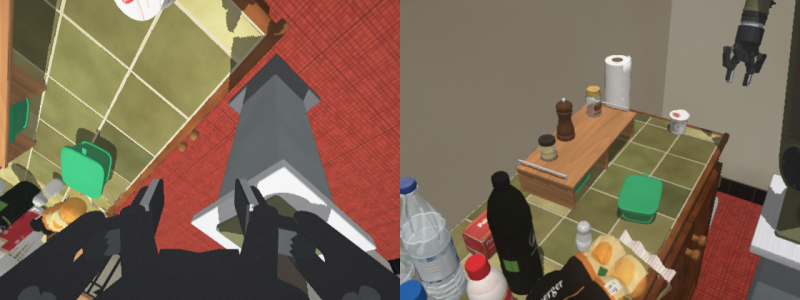

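The picture shows the tool leaning. Joint 6 has hit its limit (yaw = j1 − j6 + π), and the arm traded orientation for reach. I also need to know where a lean is possible on purpose: the final push has to reach under the board, and a vertical finger can't do that. I'll collect a few joint/pose samples, fit the kinematics and plan from those.

```bash
cat > lg.py <<'E'
from h import *
import json
s=observe();open('log.jsonl','a').write(json.dumps([list(map(float,s[k])) for k in('joints','eef_pos','tcp_rot')])+'\n')
from scipy.spatial.transform import Rotation as Ro
print(round(s['time'],2),s['eef_pos'].round(1),'z',Ro.from_euler('xyz',s['tcp_rot']).as_matrix()[:,2].round(3),'yaw',s['tcp_rot'][2].round(3),'j',s['joints'].round(3),'F',s['wrist_force'].round(1))
E
rm -f log.jsonl; python3 lg.py
python3 -m handwheel '[0.6,0,0,0,-0.085, 0.6,0,0,0,-0.085, 0.6,0,0,0,-0.085, 0.6,0,0,0,-0.085, 0.6,0,0,0,-0.085]' >/dev/null; python3 lg.py
python3 -m handwheel '[0.6,0,0,-1,0, 0.6,0,0,-1,0, 0.6,0,0,-1,0, 0.6,0,0,-1,0]'>/dev/null; python3 lg.py
python3 -m handwheel '[0.6,1,0,0,0, 0.6,1,0,0,0, 0.6,1,0,0,0, 0.6,1,0,0,0]'>/dev/null; python3 lg.py
python3 -m handwheel '[0.6,0,-1,0,0, 0.6,0,-1,0,0, 0.6,0,-1,0,0, 0.6,0,-1,0,0]'>/dev/null; python3 lg.py
```

```text
3.33 [ 323.9 -221.6  245.8] z [-0.014  0.422 -0.907] yaw -0.82 j [-0.821  0.27  -0.211  1.428  0.281  3.141] F [ 1.2 -0.   0.4]
3.95 [ 326.4 -218.8  246.4] z [-0.014  0.421 -0.907] yaw 0.036 j [-0.812  0.268 -0.211  1.427  0.283  2.245] F [0.  0.6 0.2]
4.45 [ 329.2 -303.4  429.4] z [-0.014  0.421 -0.907] yaw 0.031 j [-0.915  0.373  0.415  1.973  0.248  2.15 ] F [ 0.1 -1.2 -0. ]
4.95 [ 528.  -293.4  421.7] z [-0.008  0.417 -0.909] yaw 0.028 j [-0.673  0.676  0.938  2.117  0.327  2.392] F [-0.1 -0.5  0.7]
5.45 [ 520.7 -110.3  506. ] z [-0.009  0.418 -0.908] yaw 0.029 j [-0.429  0.461  0.782  2.09   0.386  2.644] F [ 0.7  0.6 -0.1]
```

```bash
cat > kin.py <<'E'
import numpy as np,json
from scipy.optimize import least_squares
from scipy.spatial.transform import Rotation as Ro
lo=np.array([-2.78,-.83,-1.28,-1.9,-1.57,-3.14]);hi=np.array([2.78,1.72,1.37,2.12,1.48,3.14])
vm=np.array([2.57,2.57,3.14,3.14,3.14,3.14])*.7*.125
def fk(q,P,sg=1):
    d0,h,L1,a,L2,b,A,B=P
    e=q[2]-q[1]; s=q[1]-q[2]+q[3]
    x=d0+L1*np.sin(q[1]+a)+L2*np.cos(e+b);z=h+L1*np.cos(q[1]+a)+L2*np.sin(e+b)
    # in-plane frame: forward f=(cos s,-sin s) is tool axis when q5=0
    R1=Ro.from_euler('z',q[0]);Rw=R1*Ro.from_euler('y',s)   # x axis -> (cos s,0,-sin s)
    Rt=Rw*Ro.from_euler('z',sg*q[4])
    p=R1.apply([x,0,z])+Rw.apply([A,0,0])+Rt.apply([B,0,0])
    # tool: z along Rt x; at q6=0 down pose yaw=j1+pi
    T=Rt*Ro.from_euler('y',np.pi/2)*Ro.from_euler('z',np.pi+np.pi+q[5]) 
    return p,T
def load():
    D=[json.loads(l) for l in open('log.jsonl')]
    D.append([[-1.345,.26,-.138,1.173,0,1.571],[117.536,-511.664,242.304],[-np.pi,0,.226]])
    return [(np.array(a),np.array(b),Ro.from_euler('xyz',c)) for a,b,c in D]
def step(q,P,sg,row,w=300):
    p,T=fk(q,P,sg); return ik(q,P,sg,p+T.apply(50*np.array(row[1:4])),T*Ro.from_euler('z',row[4]*2*np.pi/3),w)
def ik(q,P,sg,tp,tT,w=300,v=True):
    l=np.maximum(lo,q-vm) if v else lo;u=np.minimum(hi,q+vm) if v else hi
    def f(x):
        p,T=fk(x,P,sg);return np.r_[p-tp,w*(T.inv()*tT).as_rotvec(),.5*(x-q)]
    return least_squares(f,np.clip(q,l+1e-6,u-1e-6),bounds=(l,u)).x
E
cat > fit.py <<'E'
from kin import *
D=load()
for sg in(1,-1):
    f=lambda P:np.concatenate([fk(q,P,sg)[0]-p for q,p,_ in D])
    r=least_squares(f,[0,250,300,0,300,0,80,150],x_scale=[50,50,50,.3,50,.3,50,50])
    r2=lambda P:[np.degrees((fk(q,P,sg)[1].inv()*T).magnitude()).round(1) for q,_,T in D]
    print(sg,r.x.round(3).tolist(),'rms',np.sqrt((r.fun**2).mean()),r2(r.x))
E
python3 fit.py
```

```text
1 [0.057, 218.47, 567.205, -0.0, 390.632, 0.156, 121.116, 309.402] rms 0.007177792500810285 [np.float64(0.0), np.float64(0.0), np.float64(0.0), np.float64(0.0), np.float64(0.0), np.float64(0.0)]
-1 [-6.358, 237.518, 560.818, -0.016, 412.168, 0.137, 723.839, -307.125] rms 6.001186964295475 [np.float64(32.2), np.float64(32.4), np.float64(28.4), np.float64(37.5), np.float64(44.2), np.float64(0.0)]
```

The kinematic fit is exact. Next I'll check which position/rotation trade-off reproduces the clamped moves.

```bash
cat >> kin.py <<'E'
P=[0,218.47,567.2,0,390.63,.156,121.1,309.4]
def run(q,rows,w=300):
    for r in rows:q=step(q,P,1,r,w)
    return q
def show(q,t=''):
    p,T=fk(q,P);print(t,p.round(1),'z',T.as_matrix()[:,2].round(3),'y',T.as_matrix()[:,1].round(2),'q',np.array(q).round(3))
E
python3 - <<'E'
from kin import *
q0=np.array([-1.345,.26,-.138,1.173,0,1.571])
for w in(30,100,200,400,1000,3000):
    q=run(q0,[[.6,.6,-.8,0,0]]*10+[[.6,.6,-.9,0,0]]*5,w);show(q,f'{w} 15')
    q=run(q,[[.6,.6,-.9,0,.085]]+[[.6,0,0,0,.085]]*4,w);show(q,'20')
    q=run(q,[[.6,0,0,0,.085]]*4+[[.6,0,0,0,.07]],w);show(q,'25')
E
```

```text
30 15 [411.1 199.6 246.3] z [-0.043  0.101 -0.994] y [ 0.37 -0.92 -0.11] q [ 0.378  0.143 -0.285  1.146  0.11   3.14 ]
20 [422.8 251.1 251.2] z [-0.35   0.407 -0.844] y [ 0.07 -0.89 -0.46] q [ 0.231  0.374 -0.089  1.393  0.497  3.14 ]
25 [422.9 250.3 251.2] z [-0.605  0.574 -0.552] y [-0.35 -0.81 -0.46] q [0.119 0.649 0.068 1.758 0.696 3.14 ]
100 15 [412.4 196.6 245.9] z [-0.042  0.098 -0.994] y [ 0.36 -0.93 -0.11] q [ 0.373  0.143 -0.286  1.145  0.106  3.14 ]
20 [427.9 236.6 250.6] z [-0.332  0.405 -0.852] y [ 0.06 -0.89 -0.45] q [ 0.207  0.365 -0.096  1.386  0.484  3.14 ]
25 [429.  227.9 250.6] z [-0.577  0.585 -0.57 ] y [-0.37 -0.81 -0.46] q [0.077 0.633 0.054 1.741 0.679 3.14 ]
200 15 [415.7 187.8 245.6] z [-0.036  0.089 -0.995] y [ 0.35 -0.93 -0.1 ] q [ 0.359  0.142 -0.287  1.144  0.097  3.14 ]
20 [440.2 192.9 249.9] z [-0.28   0.397 -0.874] y [ 0.01 -0.91 -0.42] q [ 0.132  0.339 -0.118  1.366  0.445  3.14 ]
25 [440.8 157.5 249.9] z [-0.483  0.611 -0.627] y [-0.41 -0.79 -0.45] q [-0.054  0.578  0.011  1.692  0.624  3.14 ]
400 15 [423.5 164.4 244.8] z [-0.024  0.066 -0.998] y [ 0
[... 312 characters left out ...]
2.4 243.3] z [-0.006  0.024 -1.   ] y [ 0.26 -0.97 -0.02] q [ 0.258  0.134 -0.299  1.138  0.025  3.14 ]
20 [ 404.6 -164.7  244.4] z [-0.003  0.13  -0.991] y [-0.45 -0.88 -0.11] q [-0.468  0.152 -0.281  1.199  0.115  3.14 ]
25 [ 177.9 -344.   244.4] z [ 0.058  0.196 -0.979] y [-0.93 -0.35 -0.12] q [-1.194  0.143 -0.307  1.284  0.126  3.14 ]
3000 15 [438.2 103.1 242.7] z [-0.001  0.003 -1.   ] y [ 0.23 -0.97 -0.  ] q [ 0.229  0.132 -0.303  1.136  0.004  3.14 ]
20 [ 352.2 -255.8  242.9] z [ 0.003  0.018 -1.   ] y [-0.6  -0.8  -0.02] q [-0.639  0.113 -0.326  1.141  0.016  3.14 ]
25 [  40.4 -399.   242.9] z [ 0.013  0.023 -1.   ] y [-1.   -0.09 -0.02] q [-1.482  0.063 -0.382  1.147  0.015  3.14 ]
```

```bash
cat >> kin.py <<'E'
def cur():
    from cell import observe
    s=observe();return np.array(s['joints'])
def units(q,tgt,yaw_axis=None):
    p,T=fk(q,P);d=T.inv().apply(np.array(tgt,float)-p)/50;print('to',tgt,'units',d.round(2),'rows>=',np.ceil(np.linalg.norm(d)/1.05));return d
E
python3 - <<'E'
from kin import *
q0=np.array([-1.345,.26,-.138,1.173,0,1.571])
q=run(q0,[[.6,.6,-.8,0,0]]*10+[[.6,.6,-.9,0,0]]*5+[[.6,.6,-.9,0,.085]]+[[.6,0,0,0,.085]]*4,600);show(q,'w600 20')
q=cur();show(q)
q=run(q,[[.6,0,0,0,-.085]]*9,600);show(q,'spun')
d=units(q,(452,292,200));r=[.6,*(d/11),0]
q=run(q,[r]*11,600);show(q,'moved')
E
```

```text
w600 20 [443.5 -45.9 246.3] z [-0.058  0.253 -0.966] y [-0.28 -0.93 -0.23] q [-0.263  0.209 -0.228  1.26   0.232  3.14 ]
 [ 520.6 -110.2  506.1] z [-0.009  0.418 -0.908] y [ 0.03 -0.91 -0.42] q [-0.429  0.461  0.782  2.09   0.386  2.644]
spun [ 520.6 -110.2  506.1] z [-0.009  0.418 -0.908] y [1.   0.06 0.02] q [-0.429  0.461  0.782  2.09   0.386  1.042]
to (452, 292, 200) units [ 4.82 -1.01  8.94] rows>= 10.0
moved [452. 292. 200.] z [-0.009  0.418 -0.908] y [1.   0.06 0.02] q [ 0.344  0.205 -0.41   0.811  0.408  1.884]
```

```bash
python3 -m handwheel '[0.6,0,0,0,-0.085, 0.6,0,0,0,-0.085, 0.6,0,0,0,-0.085, 0.6,0,0,0,-0.085, 0.6,0,0,0,-0.085]'>/dev/null; python3 -m handwheel '[0.6,0,0,0,-0.085, 0.6,0,0,0,-0.085, 0.6,0,0,0,-0.085, 0.6,0,0,0,-0.07]'>/dev/null;  python3 -m handwheel '[0.6,0.44,-0.09,0.81,0, 0.6,0.44,-0.09,0.81,0, 0.6,0.44,-0.09,0.81,0, 0.6,0.44,-0.09,0.81,0, 0.6,0.44,-0.09,0.81,0]'>/dev/null;python3 -m handwheel '[0.6,0.44,-0.09,0.81,0, 0.6,0.44,-0.09,0.81,0, 0.6,0.44,-0.09,0.81,0, 0.6,0.44,-0.09,0.81,0, 0.6,0.44,-0.09,0.81,0]'>/dev/null; python3 lg.py; python3 -c "
from kin import *
q=cur();show(q);units(q,(452,292,100));units(q,(452,292,50))"
```

```text
7.83 [465.5 256.9 228.3] z [-0.009  0.418 -0.909] yaw 1.601 j [ 0.266  0.194 -0.343  0.923  0.417  1.831] F [ 1.2 -0.5 -1. ]
 [465.6 257.  228.5] z [-0.009  0.418 -0.909] y [1.   0.03 0.  ] q [ 0.266  0.194 -0.343  0.923  0.417  1.831]
to (452, 292, 100) units [-0.43 -0.26  2.63] rows>= 3.0
to (452, 292, 50) units [-0.85 -0.27  3.54] rows>= 4.0
```

```bash
python3 -m handwheel '[0.6,-0.14,-0.09,0.88,0, 0.6,-0.14,-0.09,0.88,0, 0.6,-0.15,-0.08,0.87,0, 0.6,-0.2,0,0.46,0, 0.6,-0.22,0,0.45,0]'; python3 -m handwheel '[0.6,0,0,0,0]'; python3 -c "
from kin import *
q=cur();show(q);units(q,(452,282,50));units(q,(452,47,50))"
```

```text
time: 8.45
eef_pos: [452.1, 290.9, 49.5]
tcp_rot: [3.138, -0.431, 1.602]
wrist_force: [0.1, 0.2, -0.3]
opening: 51.2
grasp_force: 0.0
time: 8.57
eef_pos: [450.7, 289.9, 48.7]
tcp_rot: [-3.14, -0.429, 1.599]
wrist_force: [-0.1, 0.7, 0.8]
opening: 51.3
grasp_force: 0.0
 [450.9 289.9  48.8] z [-0.013  0.416 -0.909] y [ 1.    0.03 -0.  ] q [ 0.341  0.379 -0.633  0.419  0.408  1.912]
to (452, 282, 50) units [-0.14  0.02 -0.09] rows>= 1.0
to (452, 47, 50) units [-4.41 -0.12 -2.04] rows>= 5.0
```

```bash
python3 -m handwheel '[0.6,-0.18,0,-0.084,0, 0.6,-0.18,0,-0.084,0, 0.6,-0.18,0,-0.084,0, 0.6,-0.18,0,-0.084,0, 0.6,-0.18,0,-0.084,0]'|grep -E 'eef|wrist'; python3 -m handwheel '[0.6,-0.18,0,-0.084,0, 0.6,-0.18,0,-0.084,0, 0.6,-0.18,0,-0.084,0, 0.6,-0.18,0,-0.084,0, 0.6,-0.18,0,-0.084,0]'|grep -E 'eef|wrist'
python3 - <<'E'
from h import *
cv2.imwrite('pics/s2.png',cv2.resize(np.hstack([cams.snapshot('top')[120:320,150:430],cams.snapshot('side')[140:340,180:460]]),(800,286))[:,:,::-1])
E
```

```text
eef_pos: [455.3, 240.0, 51.7]
wrist_force: [-1.2, 2.8, 1.8]
eef_pos: [456.1, 190.2, 51.5]
wrist_force: [-0.6, 4.8, 5.1]
```

View pics/s2.png

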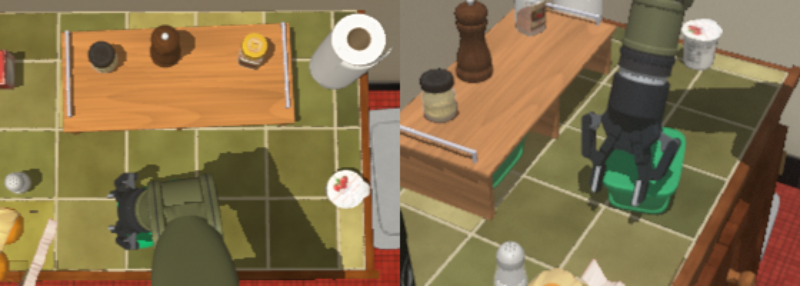

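The tub is moving flat ahead of both fingers at about 5 N, and nothing else has been touched. I'll continue.

```bash
python3 -m handwheel '[0.6,-0.18,0,-0.084,0, 0.6,-0.18,0,-0.084,0, 0.6,-0.18,0,-0.084,0, 0.6,-0.18,0,-0.084,0, 0.6,-0.18,0,-0.084,0]'|grep -E 'eef|wrist'; python3 -m handwheel '[0.6,-0.18,0,-0.084,0, 0.6,-0.18,0,-0.084,0, 0.6,-0.18,0,-0.084,0, 0.6,-0.18,0,-0.084,0, 0.6,-0.18,0,-0.084,0]'|grep -E 'eef|wrist';  python3 -m handwheel '[0.6,-0.18,0,-0.084,0, 0.6,-0.18,0,-0.084,0, 0.6,-0.18,0,-0.084,0, 0.6,-0.16,0,-0.075,0, 0.6,0,0,0,0]'|grep -E 'eef|wrist'; python3 lg.py; cat > srch.py <<'E'
E
nproc
```

```text
eef_pos: [457.0, 139.9, 51.2]
wrist_force: [0.4, 1.8, 1.8]
eef_pos: [458.5, 90.4, 51.6]
wrist_force: [-0.8, 1.3, -1.1]
eef_pos: [460.1, 51.7, 52.0]
wrist_force: [0.3, -0.7, -0.1]
11.8 [460.1  51.7  52. ] z [-0.007  0.417 -0.909] yaw 1.598 j [-0.165  0.391 -0.598  0.665  0.422  1.361] F [ 0.3 -0.7 -0.1]
4
```

```bash
python3 -m handwheel '[0.6,0.3,0,0.1,0, 0.6,0.42,0,-0.9,0, 0.6,0.42,0,-0.9,0, 0.6,0.8,0,-0.5,0, 0.6,0.8,0,-0.5,0]'|grep -E 'eef|wrist'; python3 -m handwheel '[0.6,0.9,0,0,0, 0.6,0.9,0,0,0, 0.6,0.9,0,0,0]' |grep -E 'eef|wrist'; python3 lg.py
python3 - <<'E'
from h import *
im=cams.snapshot('top');cv2.imwrite('pics/top3.png',im[:,:,::-1]);print(lid(im,box=(180,420,200,305)))
cv2.imwrite('pics/s3.png',cv2.resize(np.hstack([im[120:320,150:430],cams.snapshot('side')[140:340,180:460]]),(800,286))[:,:,::-1])
E
python3 - <<'E'
from kin import *
from scipy.spatial.transform import Rotation as Ro
for t in(20,30,40):
  for k in(0,np.pi):
    for x in(560,600):
      T=Ro.from_euler('z',.032)*Ro.from_euler('y',-np.radians(t))*Ro.from_euler('x',np.pi)*Ro.from_euler('z',k)
      q=ik(np.array([0,.5,-.5,.8,0,3.0-k]),P,1,np.array([x,-37,42]),T,600,False);show(q,f'{t} {k:.1f}')
E
```

```text
eef_pos: [456.8, 122.4, 233.5]
wrist_force: [0.3, 0.7, -0.0]
eef_pos: [452.6, 245.7, 289.1]
wrist_force: [0.4, -0.0, -0.3]
12.8 [452.6 245.7 289.1] z [-0.008  0.418 -0.909] yaw 1.601 j [ 0.25   0.136 -0.251  1.078  0.419  1.815] F [ 0.4 -0.  -0.3]
(((456.85552978515625, -33.365562438964844), (108.18376159667969, 147.23268127441406), 14.747745513916016), 159)
20 0.0 [560. -37.  42.] z [ 0.342  0.011 -0.94 ] y [ 0.03 -1.   -0.  ] q [-0.089  0.319 -0.756  0.149  0.041  3.028]
20 0.0 [600. -37.  42.] z [ 0.342  0.011 -0.94 ] y [ 0.03 -1.   -0.  ] q [-0.082  0.37  -0.664  0.19   0.039  3.035]
20 3.1 [560. -37.  42.] z [ 0.342  0.011 -0.94 ] y [-0.03  1.    0.  ] q [-0.089  0.319 -0.756  0.149  0.041 -0.113]
20 3.1 [600. -37.  42.] z [ 0.342  0.011 -0.94 ] y [-0.03  1.    0.  ] q [-0.082  0.37  -0.664  0.19   0.039 -0.107]
30 0.0 [560. -37.  42.] z [ 0.5    0.016 -0.866] y [ 0.03 -1.   -0.  ] q [-0.103  0.297 -0.947 -0.192  0.067  3.024]
30 0.0 [600. -37.  42.] z [ 0.5    0.016 -0.866] y [ 0.03 -1.   -0.  ] q [-0.094  0.343 -0.857 -0.149  0.063  3.032]
30 3.1 [560. -37.  42.] z [ 0.5    0.016 -0.866] y [-0.03  1.    0.  ] q [-0.103  0.297 -0.947 -0.192  0.067 -0.117]
30 3.1 [600. -37.  42.] z [ 0.5    0.016 -0.866] y [-0.03  1.    0.  ] q [-0.094  0.343 -0.857 -0.149  0.063 -0.109]
40 0.0 [560. -37.  42.] z [ 0.642  0.021 -0.766] y [ 0.03 -1.   -0.  ] q [-0.119  0.348 -1.138 -0.608  0.097  3.025]
40 0.0 [600. -37.  42.] z [ 0.642  0.021 -0.766] y [ 0.03 -1.   -0.  ] q [-0.108  0.38  -1.046 -0.548  0.09   3.034]
40 3.1 [560. -37.  42.] z [ 0.642  0.021 -0.766] y [-0.03  1.    0.  ] q [-0.119  0.348 -1.138 -0.608  0.097 -0.116]
40 3.1 [600. -37.  42.] z [ 0.642  0.021 -0.766] y [-0.03  1.    0.  ] q [-0.108  0.38  -1.046 -0.548  0.09  -0.107]
```

View pics/s3.png

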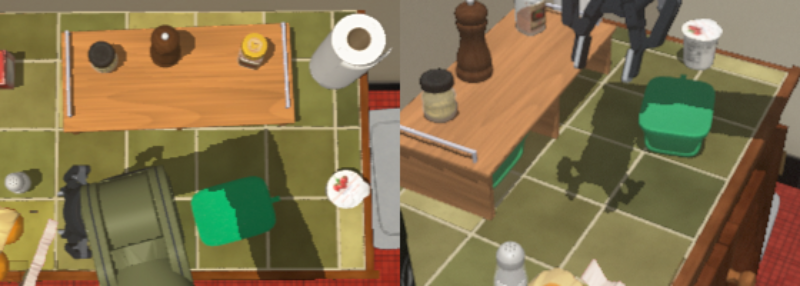

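The tub has moved to (457,-33), flat, but it is still yawed 14.7°, because its corner nested between the fingers. The wide-open two-finger push in +x will square it. Next I need a forward lean of about 30°, so I'll search in the simulator for a short manoeuvre high in free space.

```bash
sed -i "s/N=6;/N=8;/; s/abs(p\[1\]+100)-330/abs(p[1]+100)-400/; s/p\[2\]-800/p[2]-900/; s/(160,4\*K)/(400,4*K)/; s/o\[:16\]/o[:40]/g; s/+.02/+.03/" srch.py
for s in 1 2 3; do timeout 200 python3 srch.py 5 $s 150 | tail -2; done
```

```text
8 [ 1.1 10.3 10.4]
1.1465314824761734 [[0.28, -0.63, -1.07, -0.81], [-0.34, -0.7, -0.25, 0.2], [-0.55, 0.39, -1.69, -0.43], [-0.62, -0.62, -0.35, -0.15], [0.1, 0.26, -1.36, 0.74]]
27 [0.6 1.5 1.6]
0.6289350972243051 [[-0.41, -0.14, -0.45, 0.54], [-0.49, 0.97, -1.4, -1.68], [0.17, -0.32, -0.66, 0.23], [-0.3, 0.02, -0.82, 0.15], [0.66, 0.85, -1.37, -0.41]]
9 [ 1.3  6.6 11.6]
1.2929115390305335 [[-0.57, -0.21, -0.62, -0.44], [-0.54, -0.55, -0.38, 0.05], [-0.45, 0.72, -1.09, 0.37], [-0.46, 0.23, -0.84, -0.04], [0.53, 0.63, -0.68, -0.35]]
```

```bash
cat > ev.py <<'E'
from kin import *
S={1:[[0.28,-0.63,-1.07,-0.81],[-0.34,-0.7,-0.25,0.2],[-0.55,0.39,-1.69,-0.43],[-0.62,-0.62,-0.35,-0.15],[0.1,0.26,-1.36,0.74]],
2:[[-0.41,-0.14,-0.45,0.54],[-0.49,0.97,-1.4,-1.68],[0.17,-0.32,-0.66,0.23],[-0.3,0.02,-0.82,0.15],[0.66,0.85,-1.37,-0.41]],
3:[[-0.57,-0.21,-0.62,-0.44],[-0.54,-0.55,-0.38,0.05],[-0.45,0.72,-1.09,0.37],[-0.46,0.23,-0.84,-0.04],[0.53,0.63,-0.68,-0.35]]}
for k,A in S.items():
    q=cur();show(q,f'--{k}')
    for m in A:
        v=np.clip(m,-1,1);n=max(1,np.linalg.norm(v[:3]));r=[.6,*(v[:3]/n).round(2),round(v[3]*.088,3)];q=run(q,[r]*8,600);show(q,str(r))
E
python3 ev.py
```

```text
--1 [453.6 247.9 291.1] z [-0.006  0.42  -0.907] y [1.   0.03 0.01] q [ 0.253  0.136 -0.248  1.078  0.421  1.812]
[0.6, np.float64(0.23), np.float64(-0.52), np.float64(-0.82), np.float64(-0.071)] [243.8  86.8 577.5] z [-0.005  0.417 -0.909] y [0.34 0.85 0.39] q [-0.171 -0.136  0.242  2.033  0.423  0.16 ]
[0.6, np.float64(-0.34), np.float64(-0.7), np.float64(-0.25), np.float64(0.018)] [ 238.  -230.7  515.5] z [ 0.007  0.405 -0.914] y [0.61 0.73 0.33] q [-0.986  0.182  0.38   2.12   0.232 -0.374]
[0.6, np.float64(-0.46), np.float64(0.32), np.float64(-0.83), np.float64(-0.038)] [ 411.8 -216.   596.4] z [ 0.189  0.251 -0.949] y [0.03 0.97 0.26] q [-0.694  0.286  0.819  2.12   0.319 -0.642]
[0.6, np.float64(-0.62), np.float64(-0.62), np.float64(-0.35), np.float64(-0.013)] [ 559.8 -394.   559.3] z [ 0.364  0.13  -0.922] y [-0.15  0.99  0.08] q [-0.771  0.661  1.37   2.097  0.355 -0.868]
[0.6, np.float64(0.1), np.float64(0.25), np.float64(-0.96), np.float64(0.065)] [ 371.7 -255.9  735. ] z [ 0.505  0.011 -0.863] y [0.72 0.54 0.43] q [-0.877  0.182  1.08   2.12   0.406  0.187]
--2 [453.6 247
[... 1453 characters left out ...]
)] [ 401.5 -405.7  413.4] z [ 0.004  0.41  -0.912] y [0.81 0.53 0.24] q [-0.926  0.647  0.853  2.12   0.252 -0.019]
[0.6, np.float64(-0.34), np.float64(0.55), np.float64(-0.76), np.float64(0.033)] [ 523.6 -410.4  485.5] z [ 0.217  0.234 -0.948] y [ 0.98 -0.    0.22] q [-0.813  0.697  1.224  2.12   0.324  0.732]
[0.6, np.float64(-0.46), np.float64(0.23), np.float64(-0.84), np.float64(-0.004)] [ 434.5 -495.8  583.1] z [ 0.407  0.048 -0.912] y [0.91 0.03 0.41] q [-1.027  0.617  1.35   2.12   0.383  0.536]
[0.6, np.float64(0.5), np.float64(0.59), np.float64(-0.64), np.float64(-0.031)] [ 445.9 -195.4  756.7] z [ 0.51  -0.033 -0.86 ] y [0.74 0.52 0.42] q [-0.571  0.248  1.277  2.12   0.251  0.517]
```

```bash
H="python3 -m handwheel"; 
python3 -m handwheel '[0.6,-0.41,-0.14,-0.45,0.048, 0.6,-0.41,-0.14,-0.45,0.048, 0.6,-0.41,-0.14,-0.45,0.048, 0.6,-0.41,-0.14,-0.45,0.048]' >/dev/null
python3 -m handwheel '[0.6,-0.41,-0.14,-0.45,0.048, 0.6,-0.41,-0.14,-0.45,0.048, 0.6,-0.41,-0.14,-0.45,0.048, 0.6,-0.41,-0.14,-0.45,0.048]' >/dev/null
python3 -m handwheel '[0.6,-0.33,0.66,-0.68,-0.088, 0.6,-0.33,0.66,-0.68,-0.088, 0.6,-0.33,0.66,-0.68,-0.088, 0.6,-0.33,0.66,-0.68,-0.088]' >/dev/null; python3 lg.py
python3 -m handwheel '[0.6,-0.33,0.66,-0.68,-0.088, 0.6,-0.33,0.66,-0.68,-0.088, 0.6,-0.33,0.66,-0.68,-0.088, 0.6,-0.33,0.66,-0.68,-0.088]' >/dev/null; python3 lg.py
```

```text
14.4 [ 433.6 -116.1  468.7] z [-0.008  0.417 -0.909] yaw 1.514 j [-0.512  0.269  0.379  1.909  0.368  1.066] F [ 0.   0.3 -0.3]
14.9 [ 547.4 -174.2  508.2] z [ 0.065  0.39  -0.918] yaw 2.284 j [-0.51   0.536  0.937  2.116  0.381  0.362] F [-0.6  0.3  0.2]
```

```bash
python3 -m handwheel '[0.6,0.17,-0.32,-0.66,0.02, 0.6,0.17,-0.32,-0.66,0.02, 0.6,0.17,-0.32,-0.66,0.02, 0.6,0.17,-0.32,-0.66,0.02]' >/dev/null
python3 -m handwheel '[0.6,0.17,-0.32,-0.66,0.02, 0.6,0.17,-0.32,-0.66,0.02, 0.6,0.17,-0.32,-0.66,0.02, 0.6,0.17,-0.32,-0.66,0.02]' >/dev/null; python3 lg.py
python3 -m handwheel '[0.6,-0.3,0.02,-0.82,0.013, 0.6,-0.3,0.02,-0.82,0.013, 0.6,-0.3,0.02,-0.82,0.013, 0.6,-0.3,0.02,-0.82,0.013]' >/dev/null
python3 -m handwheel '[0.6,-0.3,0.02,-0.82,0.013, 0.6,-0.3,0.02,-0.82,0.013, 0.6,-0.3,0.02,-0.82,0.013, 0.6,-0.3,0.02,-0.82,0.013]' >/dev/null; python3 lg.py
python3 - <<'E'
from kin import *
q=cur()
for k in range(8):
    q=run(q,[[.6,.45,.58,-.68,-.036]],600);show(q,k)
E
```

```text
15.9 [ 351.5 -212.   586.8] z [ 0.194  0.311 -0.931] yaw 1.906 j [-0.813  0.202  0.649  2.116  0.362  0.439] F [ 1.5 -0.2  0.2]
16.9 [ 313.7 -326.5  633.1] z [ 0.355  0.132 -0.926] yaw 1.63 j [-1.064  0.232  0.839  2.116  0.383  0.482] F [-0.2  0.3  0.1]
0 [ 329.6 -300.6  653. ] z [ 0.37   0.112 -0.922] y [0.92 0.09 0.38] q [-1.     0.209  0.872  2.12   0.381  0.485]
1 [ 343.2 -272.2  672.1] z [ 0.387  0.094 -0.917] y [0.9  0.16 0.4 ] q [-0.933  0.184  0.901  2.12   0.376  0.491]
2 [ 354.1 -241.9  690.8] z [ 0.404  0.077 -0.911] y [0.88 0.23 0.41] q [-0.86   0.159  0.93   2.12   0.365  0.503]
3 [ 362.2 -209.6  709.1] z [ 0.422  0.062 -0.904] y [0.86 0.3  0.42] q [-0.779  0.133  0.959  2.12   0.348  0.519]
4 [ 367.4 -175.7  726.5] z [ 0.44   0.049 -0.897] y [0.82 0.37 0.43] q [-0.691  0.109  0.989  2.12   0.324  0.542]
5 [ 369.4 -140.6  743.1] z [ 0.459  0.038 -0.888] y [0.79 0.44 0.43] q [-0.59   0.084  1.019  2.12   0.291  0.572]
6 [ 368.3 -104.5  758.6] z [ 0.477  0.03  -0.878] y [0.75 0.51 0.43] q [-0.476  0.061  1.048  2.12   0.247  0.612]
7 [363.8 -68.  772.7] z [ 0.496  0.023 -0.868] y [0.71 0.57 0.42] q [-0.343  0.039  1.075  2.12   0.19   0.663]
```

```bash
python3 -m handwheel '[1,0.45,0.58,-0.68,-0.036, 1,0.45,0.58,-0.68,-0.036, 1,0.45,0.58,-0.68,-0.036, 1,0.45,0.58,-0.68,-0.036]' >/dev/null
python3 -m handwheel '[1,0.45,0.58,-0.68,-0.036, 1,0.45,0.58,-0.68,-0.036, 1,0.45,0.58,-0.68,-0.036, 1,0.45,0.58,-0.68,-0.036]' >/dev/null; python3 lg.py
python3 - <<'E'
from kin import *
q=cur();show(q);p,T=fk(q,P);M=T.as_matrix();t=np.array([-.032,1,0]);b=np.arctan2(-t@M[:,0],t@M[:,1]);print('spin deg',np.degrees(b),'units',b/(2*np.pi/3))
n=int(np.ceil(abs(b)/(.088*2*np.pi/3)));q=run(q,[[1,0,0,0,b/(2*np.pi/3)/n]]*n,600);show(q,n)
d=units(q,(370,-40,250));n=int(np.ceil(np.linalg.norm(d)/.9));q=run(q,[[1,*(d/n),0]]*n,600);show(q,n)
d=units(q,(340,-40,42));q=run(q,[[1,*(d/5),0]]*5,600);show(q,n)
E
```

```text
17.9 [364.9 -67.2 772.6] z [ 0.497  0.024 -0.867] yaw 2.123 j [-0.34   0.038  1.073  2.117  0.19   0.663] F [ 0.  -0.3 -0.2]
 [364.8 -67.2 772.6] z [ 0.497  0.024 -0.867] y [0.71 0.57 0.42] q [-0.34   0.038  1.073  2.117  0.19   0.663]
spin deg -56.74247718784031 units -0.47285397656533595
6 [364.8 -67.2 772.6] z [ 0.497  0.024 -0.867] y [-0.04  1.    0.01] q [-0.34   0.038  1.073  2.117  0.19  -0.327]
to (370, -40, 250) units [5.1  0.47 9.13] rows>= 10.0
12 [367.9 -40.6 260.5] z [ 0.49   0.026 -0.871] y [-0.04  1.    0.01] q [-0.221 -0.382 -0.819  0.637  0.133 -0.222]
to (340, -40, 42) units [ 2.63 -0.    3.53] rows>= 5.0
12 [352.  -44.7  60. ] z [ 0.47   0.031 -0.882] y [-0.04  1.    0.01] q [-0.257 -0.046 -1.28  -0.133  0.15  -0.257]
```

```bash
python3 -m handwheel '[1,0,0,0,-0.08, 1,0,0,0,-0.08, 1,0,0,0,-0.08, 1,0,0,0,-0.08, 1,0,0,0,-0.08]' >/dev/null
python3 -m handwheel '[1,0,0,0,-0.073, 1,0,0,0,0]' >/dev/null; python3 lg.py
python3 - <<'E'
from kin import *
from scipy.spatial.transform import Rotation as Ro
q=cur();show(q);q0=q
for tx,tz in((400,200),(385,200)):
    q=q0;d=units(q,(tx,-40,tz));n=12;q=run(q,[[1,*(d/n),0]]*n,600);show(q,n)
    for x in(375,368):
        d=units(q,(x,-40,30));show(run(q,[[1,*(d/5),0]]*5,600),'low')
E
```

```text
18.77 [365.  -68.1 772. ] z [ 0.496  0.024 -0.868] yaw -3.113 j [-0.343  0.039  1.072  2.117  0.191 -0.327] F [-0.5  0.9 -0.1]
 [364.9 -68.1 772.1] z [ 0.496  0.024 -0.868] y [-0.03  1.    0.01] q [-0.343  0.039  1.072  2.117  0.191 -0.327]
to (400, -40, 200) units [ 5.06  0.44 10.29] rows>= 11.0
12 [396.9 -40.7 213.1] z [ 0.487  0.026 -0.873] y [-0.03  1.    0.01] q [-0.196 -0.28  -0.897  0.456  0.121 -0.197]
to (375, -40, 30) units [ 2.17 -0.01  2.98] rows>= 4.0
low [383.3 -42.5  39.3] z [ 0.475  0.029 -0.879] y [-0.04  1.    0.01] q [-0.215  0.082 -1.28  -0.272  0.13  -0.215]
to (368, -40, 30) units [ 2.29 -0.01  2.92] rows>= 4.0
low [378.1 -43.2  41.8] z [ 0.472  0.03  -0.881] y [-0.04  1.    0.01] q [-0.222  0.065 -1.28  -0.25   0.134 -0.223]
to (385, -40, 200) units [ 5.32  0.45 10.14] rows>= 11.0
12 [381.9 -40.7 213.6] z [ 0.487  0.026 -0.873] y [-0.03  1.    0.01] q [-0.208 -0.312 -0.913  0.475  0.127 -0.208]
to (375, -40, 30) units [ 1.91 -0.02  3.14] rows>= 4.0
low [383.2 -42.5  39.2] z [ 0.475  0.029 -0.879] y [-0.04  1.    0.01] q [-0.215  0.082 -1.28  -0.272  0.13  -0.215]
to (368, -40, 30) units [ 2.03 -0.02  3.07] rows>= 4.0
low [378.1 -43.2  41.7] z [ 0.472  0.03  -0.881] y [-0.04  1.    0.01] q [-0.222  0.065 -1.28  -0.25   0.134 -0.223]
```

Run:
```python
from kin import *
q=cur()
q=run(q,[[1,.45,.04,.85,0]]*12,600);show(q,'a')
for tgt in((362,-40,100),(360,-40,30),(360,-40,25),(362,-40,28)):
    d=units(q,tgt);n=4;q=run(q,[[1,*(d/n).round(2),0]]*n,600);show(q,n)
```

```text
a [379.6 -39.1 209.8] z [ 0.487  0.026 -0.873] y [-0.03  1.    0.01] q [-0.204 -0.313 -0.924  0.465  0.125 -0.204]
to (362, -40, 100) units [ 1.38 -0.03  1.75] rows>= 3.0
4 [363.2 -40.5  99.8] z [ 0.487  0.026 -0.873] y [-0.03  1.    0.01] q [-0.225 -0.153 -1.194  0.037  0.135 -0.223]
to (360, -40, 30) units [ 0.74 -0.    1.19] rows>= 2.0
4 [372.3 -43.6  44.5] z [ 0.469  0.031 -0.883] y [-0.04  1.    0.02] q [-0.23   0.045 -1.28  -0.226  0.137 -0.23 ]
to (360, -40, 25) units [0.4  0.08 0.23] rows>= 1.0
4 [370.2 -43.1  36.8] z [ 0.453  0.034 -0.891] y [-0.04  1.    0.02] q [-0.23   0.069 -1.28  -0.231  0.137 -0.232]
to (362, -40, 28) units [0.22 0.07 0.08] rows>= 1.0
4 [367.  -41.2  34.6] z [ 0.444  0.036 -0.895] y [-0.04  1.    0.02] q [-0.225  0.07  -1.28  -0.223  0.135 -0.229]
```

```bash
python3 -m handwheel '[1,0.45,0.04,0.85,0, 1,0.45,0.04,0.85,0, 1,0.45,0.04,0.85,0, 1,0.45,0.04,0.85,0]' >/dev/null
python3 -m handwheel '[1,0.45,0.04,0.85,0, 1,0.45,0.04,0.85,0, 1,0.45,0.04,0.85,0, 1,0.45,0.04,0.85,0]' >/dev/null
python3 -m handwheel '[1,0.45,0.04,0.85,0, 1,0.45,0.04,0.85,0, 1,0.45,0.04,0.85,0, 1,0.45,0.04,0.85,0]' >/dev/null; python3 lg.py
python3 -m handwheel '[1,0.35,0,0.44,0, 1,0.35,0,0.44,0, 1,0.35,0,0.44,0, 1,0.34,0,0.44,0]' >/dev/null;python3 lg.py
python3 - <<'E'
from h import *
im=cams.snapshot('top');print(lid(im,box=(180,420,200,305)))
cv2.imwrite('pics/s4.png',cv2.resize(np.hstack([im[120:320,150:430],cams.snapshot('side')[140:340,180:460]]),(800,286))[:,:,::-1])
from kin import *
q=cur()
for tgt in((360,-40,30),(360,-40,25),(362,-40,28)):
    d=units(q,tgt);n=4;q=run(q,[[1,*(d/n).round(2),0]]*n,600);show(q,n)
E
```

```text
20.27 [383.3 -39.8 211.4] z [ 0.496  0.024 -0.868] yaw -3.114 j [-0.203 -0.313 -0.925  0.452  0.125 -0.201] F [ 0.5  0.2 -0.9]
20.77 [366.7 -39.7 101.2] z [ 0.496  0.024 -0.868] yaw -3.114 j [-0.218 -0.153 -1.197  0.022  0.132 -0.214] F [ 0.9 -0.   0.7]
(((457.51666259765625, -34.571937561035156), (108.7795639038086, 149.813232421875), 15.428669929504395), 161)
to (360, -40, 30) units [ 0.73 -0.03  1.16] rows>= 2.0
4 [372.  -44.2  45.5] z [ 0.47   0.03  -0.882] y [-0.04  1.    0.02] q [-0.232  0.042 -1.28  -0.223  0.138 -0.231]
to (360, -40, 25) units [0.4  0.09 0.25] rows>= 1.0
4 [370.  -43.7  37.8] z [ 0.455  0.034 -0.89 ] y [-0.04  1.    0.02] q [-0.233  0.065 -1.28  -0.229  0.139 -0.234]
to (362, -40, 28) units [0.23 0.08 0.1 ] rows>= 1.0
4 [368.  -41.8  34.2] z [ 0.445  0.037 -0.895] y [-0.04  1.    0.02] q [-0.227  0.074 -1.28  -0.227  0.136 -0.23 ]
```

View pics/s4.png

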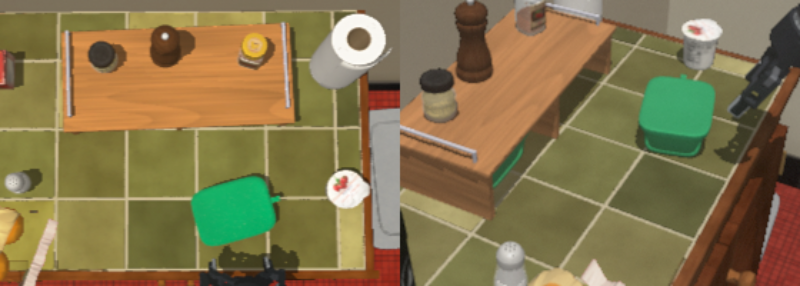

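```bash
python3 -m handwheel '[1,0.18,-0.01,0.29,0, 1,0.18,-0.01,0.29,0, 1,0.18,-0.01,0.29,0, 1,0.18,-0.01,0.29,0]' |grep force;
python3 -m handwheel '[1,0.1,0.02,0.06,0, 1,0.1,0.02,0.06,0, 1,0.1,0.02,0.06,0, 1,0.1,0.02,0.06,0]' |grep force;python3 lg.py
python3 -c "
from kin import *
q=cur();show(q)
for t in((372,-42,30),(422,-40.4,30)):units(q,t)
q2=run(q,[[1,*(units(q,(362,-42,28))/4),0]]*4,600);show(q2)"
```

```text
wrist_force: [-0.2, 0.3, -1.0]
grasp_force: 0.0
wrist_force: [0.8, -0.1, 0.2]
grasp_force: 0.0
21.88 [372.8 -44.1  39.4] z [ 0.464  0.033 -0.885] yaw -3.11 j [-0.232  0.065 -1.282 -0.242  0.139 -0.235] F [ 0.8 -0.1  0.2]
 [373.1 -44.1  39.5] z [ 0.464  0.033 -0.885] y [-0.04  1.    0.02] q [-0.232  0.065 -1.282 -0.242  0.139 -0.235]
to (372, -42, 30) units [0.11 0.04 0.16] rows>= 1.0
to (422, -40.4, 30) units [-0.78  0.03  0.62] rows>= 1.0
to (362, -42, 28) units [0.3  0.05 0.1 ] rows>= 1.0
 [369.3 -44.5  36.7] z [ 0.453  0.035 -0.891] y [-0.04  1.    0.02] q [-0.237  0.068 -1.28  -0.229  0.141 -0.242]
```

```bash
python3 -m handwheel '[1,-0.02,0,0.12,0, 1,-0.02,0,0.12,0, 1,-0.1,0,0.05,0]' |grep -E 'eef|wrist'
python3 -m handwheel '[1,-0.14,0,0.073,0, 1,-0.14,0,0.073,0, 1,-0.14,0,0.073,0, 1,-0.14,0,0.073,0, 1,-0.14,0,0.073,0]' |grep -E 'eef|wrist'
python3 lg.py;python3 - <<'E'
from h import *
im=cams.snapshot('top');print(lid(im,box=(180,420,150,305)))
E
```

```text
eef_pos: [386.6, -43.7, 30.1]
wrist_force: [0.2, 1.0, 0.7]
eef_pos: [426.7, -42.1, 30.8]
wrist_force: [-0.3, 0.7, -0.9]
22.88 [426.7 -42.1  30.8] z [ 0.462  0.033 -0.886] yaw -3.11 j [-0.182  0.167 -1.193 -0.258  0.116 -0.191] F [-0.3  0.7 -0.9]
(((485.8858642578125, -42.23090362548828), (109.06088256835938, 146.15354919433594), 6.011223793029785), 164)
```

```bash
python3 -m handwheel '[1,-0.14,0,0.072,0, 1,-0.14,0,0.072,0, 1,-0.14,0,0.072,0, 1,-0.14,0,0.072,0, 1,-0.14,0,0.072,0]' |grep -E 'eef|wrist'
python3 lg.py;python3 - <<'E'
from h import *
im=cams.snapshot('top');print(lid(im,box=(180,420,150,305)))
cv2.imwrite('pics/s5.png',cv2.resize(np.hstack([im[120:320,150:430],cams.snapshot('side')[140:340,180:460]]),(800,286))[:,:,::-1])
E
```

```text
eef_pos: [466.0, -40.6, 31.0]
wrist_force: [-1.0, -0.0, -0.9]
23.55 [466.  -40.6  31. ] z [ 0.462  0.033 -0.886] yaw -3.11 j [-0.156  0.213 -1.113 -0.226  0.104 -0.167] F [-1.  -0.  -0.9]
(((522.8773193359375, -42.79341125488281), (108.8313217163086, 146.00001525878906), 2.520270347595215), 164)
```

View pics/s5.png

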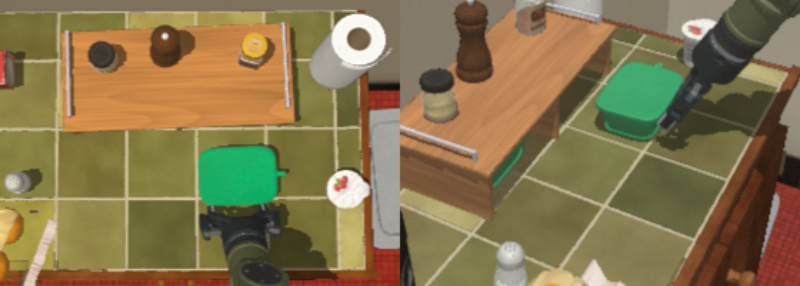

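```bash
python3 -m handwheel '[1,-0.14,0,0.072,0, 1,-0.14,0,0.072,0, 1,-0.14,0,0.072,0, 1,-0.14,0,0.072,0, 1,-0.14,0,0.072,0]' |grep -E 'eef|wrist'
python3 -m handwheel '[1,-0.14,0,0.072,0, 1,-0.14,0,0.072,0, 1,-0.14,0,0.072,0, 1,-0.14,0,0.072,0, 1,-0.14,0,0.072,0]' |grep -E 'eef|wrist'
python3 lg.py;python3 - <<'E'
from h import *
im=cams.snapshot('top');cv2.imwrite('pics/t6.png',im[:,:,::-1])
x=ray('top',[(0,0)],56)
h=cv2.cvtColor(im,cv2.COLOR_RGB2HSV);m=cv2.inRange(h,(68,140,80),(88,255,255))[150:305,180:420]
for r in (205,210,215,220,225,230,235):
    c=np.where(m[r-150])[0]
    if len(c)>20:print(r,ray('top',[(180+c[0],r),(180+c[-1]+1,r)],56)[:,:2].round(0).tolist())
E
```

```text
eef_pos: [505.4, -38.9, 31.3]
wrist_force: [-2.4, 0.3, 0.2]
eef_pos: [544.6, -37.4, 31.5]
wrist_force: [-2.0, -0.7, -0.5]
24.9 [544.6 -37.4  31.5] z [ 0.462  0.033 -0.886] yaw -3.11 j [-0.118  0.302 -0.944 -0.149  0.087 -0.133] F [-2.  -0.7 -0.5]
210 [[611.0, 32.0], [610.0, -114.0]]
215 [[597.0, 32.0], [596.0, -114.0]]
220 [[583.0, 32.0], [583.0, -113.0]]
225 [[570.0, 30.0], [569.0, -113.0]]
230 [[556.0, 27.0], [556.0, -105.0]]
```

```bash
python3 -m handwheel '[1,-0.12,0,0.061,0, 1,-0.12,0,0.061,0, 1,-0.12,0,0.061,0, 1,-0.12,0,0.061,0, 1,-0.12,0,0.061,0]' |grep -E 'eef|wrist'
python3 -m handwheel '[1,-0.08,0,0.042,0, 1,-0.08,0,0.042,0, 1,-0.07,0,0.036,0, 1,-0.05,0,0.026,0, 1,-0.05,0,0.026,0]' |grep -E 'eef|wrist'
python3 - <<'E'
from h import *
im=np.hstack([cv2.resize(cams.snapshot('top')[180:260,240:340],None,fx=4,fy=4,interpolation=cv2.INTER_CUBIC),cv2.resize(cams.snapshot('side')[150:230,260:360],None,fx=4,fy=4,interpolation=cv2.INTER_CUBIC)])
cv2.imwrite('pics/s6.png',im[:,:,::-1])
E
```

```text
eef_pos: [578.2, -36.0, 31.9]
wrist_force: [-1.3, -0.3, -0.4]
eef_pos: [596.4, -35.3, 31.8]
wrist_force: [-0.7, 0.2, 0.8]
```

View pics/s6.png

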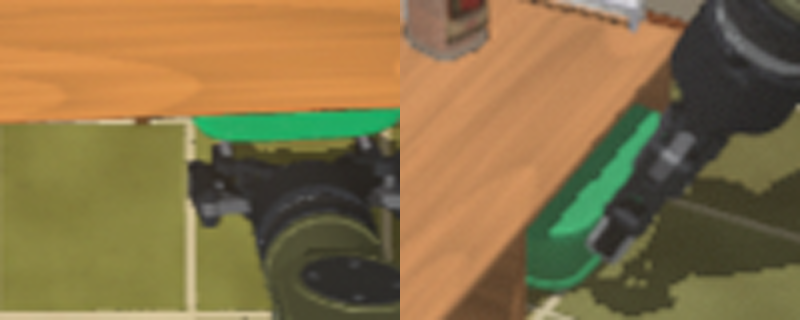

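```bash
python3 -m handwheel '[1,-0.044,0,0.023,0, 1,-0.044,0,0.023,0, 1,-0.044,0,0.023,0, 1,-0.044,0,0.023,0]' |grep -E 'eef|wrist'
python3 -m handwheel '[1,-0.03,0,0.015,0, 1,-0.03,0,0.015,0]' |grep -E 'eef|wrist'
python3 -m handwheel '[1,-0.03,0,0.015,0, 1,-0.03,0,0.015,0]' |grep -E 'eef|wrist'
```

```text
eef_pos: [606.5, -34.9, 31.9]
wrist_force: [-1.9, -0.4, -1.2]
eef_pos: [607.4, -34.7, 30.7]
wrist_force: [-6.6, -0.0, 0.4]
eef_pos: [608.3, -34.6, 29.4]
wrist_force: [-10.9, -0.4, 1.7]
```

The catch is being felt: the force rose from 2 to 11 N at TCP x≈607, and the arm is yielding slightly downwards. I'll keep pushing in small steps with a little lift.

```bash
python3 -m handwheel '[1,-0.045,0,0,0, 1,-0.045,0,0,0]' |grep -E 'eef|wrist'
python3 -m handwheel '[1,-0.045,0,0.005,0, 1,-0.04,0,0.005,0]' |grep -E 'eef|wrist'
python3 - <<'E'
from h import *
s=observe();print(s['time'],s['wrist_force'].round(1))
im=np.hstack([cv2.resize(cams.snapshot('top')[180:260,240:340],None,fx=4,fy=4,interpolation=cv2.INTER_CUBIC),cv2.resize(cams.snapshot('side')[150:230,260:360],None,fx=4,fy=4,interpolation=cv2.INTER_CUBIC)])
cv2.imwrite('pics/s7.png',im[:,:,::-1])
E
```

```text
eef_pos: [615.6, -34.5, 33.2]
wrist_force: [-1.3, -0.3, -1.2]
eef_pos: [622.1, -34.4, 36.3]
wrist_force: [-1.9, -0.2, 0.6]
27.8 [-1.9 -0.2  0.6]
```

View pics/s7.png

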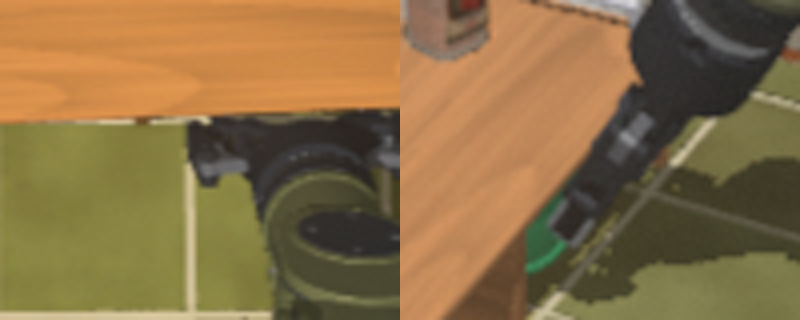

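The force peaked and then dropped to about 2 N as the arm jumped forward 7 mm, so the catch has snapped. The lid edge is out of sight from above. I'll retract straight back and check.

```bash
python3 -m handwheel '[1,0.2,0,-0.1,0, 1,0.6,0,-0.31,0, 1,0.8,0,-0.41,0, 1,0.8,0,-0.41,0, 1,0.8,0,-0.41,0]' |grep -E 'eef|wrist'
python3 - <<'E'
from h import *
a=cams.snapshot('top')[120:280,180:400];b=cams.snapshot('side')[130:290,180:400]
cv2.imwrite('pics/s8.png',cv2.resize(np.hstack([a,b]),None,fx=1.81,fy=1.81,interpolation=cv2.INTER_CUBIC)[:,:,::-1])
h=cv2.cvtColor(a,cv2.COLOR_RGB2HSV);print('green in top',(cv2.inRange(h,(68,140,60),(88,255,255))>0).sum())
c=np.array([703,67.5]);R=lambda v:c+np.array([v[0]-.032*v[1],v[1]+.032*v[0]])
# side px of candidate lid rear edge corners
for d in(4,8,12,16):
    print(d,proj('side',[[*R((-95+d,-101+s)),56] for s in(-70,70)]).round(0).tolist())
E
```

```text
eef_pos: [440.0, -41.6, 34.7]
wrist_force: [-0.5, -0.5, -0.5]
green in top 0
4 [[324.0, 178.0], [298.0, 208.0]]
8 [[322.0, 178.0], [297.0, 208.0]]
12 [[321.0, 177.0], [295.0, 207.0]]
16 [[319.0, 177.0], [293.0, 207.0]]
```

View pics/s8.png

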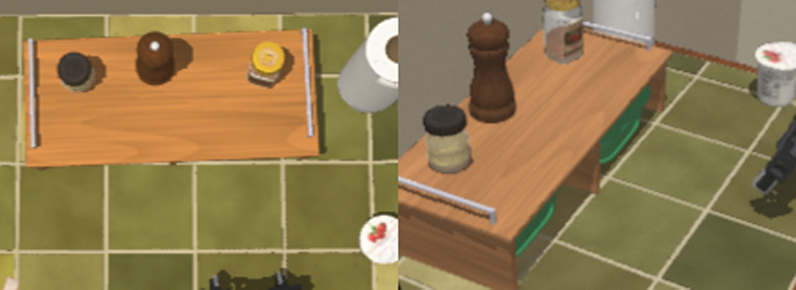

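The tub sits flat and fully under the board, no green shows from above, and the shelf items, salt and pot haven't moved. The robot is clear, so I'm handing in.

```bash
python3 -c "
from cell import job,observe
print(job.hand_in(),observe()['time'])"
```

```text
the job is handed in; nothing more can be done
the job is handed in; nothing more can be done
```

The tub is flat and fully under the shelf in the empty bay, and I handed the job in with the robot clear. The catch appears to have snapped in (about 11 N, then a sharp drop as the tub moved on), and nothing else looks disturbed in the last camera views.

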